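# Run the vial stage in front of the optical reader

## Robot

A 6-joint arm with a two-finger parallel gripper is mounted at the origin on a cart in front of the work surface, level with it; the furniture and walls round the work are solid. World frame = base frame: x ahead of the robot, y to its left, z up, the work surface at z = 0. Lengths are in m, angles in rad, forces in N, time in s.
With the tool pointing down it reaches from about 0.3 to 0.875 m from the base axis. Payload 6.4 kg.
Tool frame: the origin (TCP) lies where the fingers leave the gripper's body, on its centre line; the fingertips stand 73 mm ahead of it and the grasp point (between the pads) lies 54 mm ahead of it; z points along the fingers, y is the line along which they close (so a half turn about z gives the same grasp; the last joint's range is limited). The gripper opens to 85 mm and grips with 20 to 120 N. Pads are 22 mm wide; open, the fingers measure 114 mm over their backs; the gripper's body (76 mm by 85 mm) begins 54 mm behind the grasp point. The pads swing forward as they close: fully open they stand 13 mm farther back than shut.
Start: joints at [-1.332, 0.181, 1.607, -0, 1.354, -0.206], TCP at [0.247, -0.519, 0.304] pointing down, gripper open.
Joint ranges: [-2.99, 2.99], [-0.89, 2.07], [0.3, 2.58], [-1.14, 4.28], [0, 2.63], [-3.12, 3.12]. Speed limits (rad/s): [2.57, 2.57, 3.01, 3.14, 3.14, 3.14].

## Interface

Orientations are given as a unit quaternion [w, x, y, z].
In Python, from bench import ctrl gives the robot as it stands.
- The arm moves only by the tool carry_out, never from a script. Its argument "steps" is one flat list of numbers, 7 for each row, row after row: the shift along the tool's x, y, z in m, then the turn, a rotation vector about the tool's x, y, z in rad, then the opening, from 0 (shut) to 1 (fully open). In form: [dx, dy, dz, wx, wy, wz, claw, dx, dy, dz, wx, wy, wz, claw, ...]. A call has 1 to 20 rows; each row is the pose to reach, as a shift and turn from the pose commanded when the call began, along the tool's axes at that moment; what a row does not reach only later rows make up. A row lasts 1/10 s, in which the tool goes at most 50 mm and 8.59 degrees, less where a joint would pass 70% of its speed; a pose out of reach is approached as far as the arm can. A call with a gripper value outside its range is refused whole. The fingers move at their own pace and stop on an object; the grip force is fixed at half the most. Time passes only in rows, so rows that repeat a pose let the fingers close. It gives the time, the measured TCP pose, the force, the opening and the grip force at its end, in the units of the state.
- ctrl.get_obs(): the state, without advancing time (a new reading comes with each control period).
- ctrl.camera(name): name is "scene" or "side" or "wrist"; returns the picture (480x640x3 uint8, red, green, blue); there is no depth.
- ctrl.camera_params(name): a dict with "vertical_fov" (degrees; the focal length in pixels is half the picture's height over the tangent of half this angle, whatever the lens; pixels are square), "cx", "cy" (the principal point, pixels), "cam_to_world" (4x4, takes a point from camera to world coordinates); the wrist camera has in their place "hand_eye" (4x4, takes a point from camera to tool coordinates, whose origin is the TCP and whose axes are the flange's). Camera axes: x right, y down, z forward; pixel columns grow to the right and rows downward; lengths in m; the calibration is good to about 2 mm. A picture is of the moment at which its call begins: read the wrist's pose just before it. camera_params takes no time and is no camera call.
- ctrl.hand_in(): hands the job in; it is judged then, once.
The state is a dict: "time_s": time; "q": joint angles; "dq": joint speeds; "joint_efforts": joint torques, N m; "eef_pos": TCP position; "eef_rot": TCP orientation; "wrist_force": force on the tool from outside, world axes, zero at the start; "torque": the same for the moment, N m; "opening": opening from 0.0 (shut) to 1.0 (fully open); "grasp_force": force on a finger pad.
Only numpy, scipy, OpenCV 4.12 (cv2) and the standard library are available. Lean on these libraries where they do the work, as an engineer would, in place of code of your own. Each camera call takes 0.05 s, during which the arm holds its last target. There are 200 camera calls.

## Task

Move the vial carriage of the slide to the optical reader: with the fingertips press the red locking button on the carriage right down and, keeping it held down the whole way, push the carriage along its rail until it stands against the end stop at the reader; only then let the button come up again so that the carriage locks there. Nothing is to be picked up: leave the green-capped vial untouched, seated upright in its holder, and do not disturb the other things on the bench.

Things in the scene. Friction and masses are not known exactly. Their poses are not given: they have to be found in the camera images.
- stage_rail: Slide fixed to the bench: base plate 90 (own x) x 288 (own y) x 10 mm, steel rods along y, 46 mm high grey end blocks, white optical reader (36 x 38 mm, top 92 mm above the bench) at own x +69, y +97 mm. Origin: centre of the underside, z up. Own +y is the direction of travel, toward the reader; it lies within 0.35 rad of the robot's +y (leftward). Place and yaw vary
- stage_carriage (a joint): position of the blue carriage (84 x 110 mm, top 44 mm above the bench, 0.45 kg) along the rail's own +y: 0 at the start, 0.130 m at the end stop by the reader. Slides easily (about 2 N) only while the locking button is down; with the button up a pin stands in one of the slots spaced 10 mm along the rail and blocks it
- lock_button (a joint): depth of the red locking button on the rear (-y) part of the carriage: 0 up (locked), 0.008 m fully down at a hard stop. Spring return, about 1.5 N at first, 5 N fully down. The pin is clear of the slots from about 0.005 m on; if let go on the way the button springs up and locks again
- button_top (a point): centre of the button's level upper face, 62 mm above the bench when up; moves with carriage and button. Face 44 mm (rail x) x 40 mm (rail y); along its leading (+y) edge, 19.5 mm from this point, a lip 6 mm thick rises 12 mm above the face: a fingertip standing on the face can push against it. The vial's axis is 62 mm from this point in +y
- green_vial_mid (a point): centre (half-way up) of the glass vial with green cap, 22 mm diameter x 51 mm, which stands loose in the grey holder on the leading part of the carriage; its top is 99 mm above the bench. Not to be touched
- pocket_floor (a point): centre of the floor of the vial's holder (a 34 mm square grey cup, walls to 68 mm above the bench, 25 mm wide inside), 48 mm above the bench; it moves with the carriage
- red_vial: Bystander: a small glass vial with red screw cap, 22 mm diameter x 51 mm, standing behind the slide; origin at the centre of its underside
- sample_tin: Bystander: a round silver screw-lid tin, 60 mm diameter x 28 mm, standing behind the slide; origin at the centre of its underside
- brass_weight: Bystander: a brass-coloured knob weight, 37 mm diameter x 42 mm, near the front edge; origin at the centre of its underside
- tape_roll: Bystander: a part roll of brown tape lying flat, 52 mm diameter x 21 mm, near the front edge; origin at the centre of its underside
- red_flask: Bystander: a red conical flask with pink cap, 80 mm diameter x 100 mm, on the left; origin at the centre of its underside
- bottle: Bystander: a clear bottle with blue cap, 56 mm diameter x 106 mm, on the left; origin at the centre of its underside
- beaker: Bystander: a glass beaker, 53 mm diameter x 70 mm, on the left; origin at the centre of its underside
- green_vial: the same green-capped vial; origin at the centre of its underside, z up

How it is judged:
By the outcome, as a careful person would: the job done as asked, in the order asked, and still so for the second after the job is handed in, with the robot touching nothing.
It also fails if it takes over 32 s, if anything falls off the work surface, if the arm or the gripper's body presses on something with over 40 N, if the wrist force passes 120 N, or if a joint passes its speed limit or range.

## Working session

There is one attempt and no reset: what is moved stays moved. The work goes in short steps, Python scripts to look and compute and a tool call to move; the robot and the scene stay as the last step left them, time stands still between calls to the robot, and variables do not carry over. Pictures are saved under pics/ and viewed, at most 10 in all, crops included, and the job is handed in when it is done.

Besides the shell and the picture viewer there is one more tool, called after "Call:" in YAML: its name, and indented under it one key for each argument. carry_out: Moves the arm, as the interface text tells. Its arguments: {"type":"object","properties":{"steps":{"type":"array"}},"required":["steps"]}

```bash
mkdir -p pics; ls; python3 - <<'E'
from bench import ctrl
import cv2,numpy as np
o=ctrl.get_obs();print({k:np.round(v,3).tolist() for k,v in o.items()})
for n in("scene","side"):
    cv2.imwrite(f"pics/{n}0.png",ctrl.camera(n)[:,:,::-1])
for n in("scene","side","wrist"):
    p=ctrl.camera_params(n);print(n,{k:np.round(v,3).tolist() for k,v in p.items()})
E
```

```text
pics
{'time_s': 0.0, 'q': [-1.332, 0.182, 1.608, 0.0, 1.354, -0.206], 'dq': [0.0, 0.001, 0.0, -0.0, 0.001, -0.001], 'joint_efforts': [-0.001, -44.487, -35.134, -0.0, 0.009, -0.0], 'eef_pos': [0.247, -0.519, 0.303], 'eef_rot': [-0.001, 0.975, 0.221, -0.0], 'wrist_force': [0.533, -0.248, 0.266], 'torque': [0.027, -0.004, 0.034], 'grasp_force': 0.0, 'opening': 0.996}
scene {'vertical_fov': 42.872, 'cx': 322.934, 'cy': 233.149, 'cam_to_world': [[-0.631, -0.349, 0.693, -0.603], [-0.776, 0.298, -0.557, 0.959], [-0.012, -0.888, -0.459, 0.82], [0.0, 0.0, 0.0, 1.0]]}
side {'vertical_fov': 56.712, 'cx': 322.098, 'cy': 238.79, 'cam_to_world': [[0.997, -0.038, 0.061, 0.45], [-0.072, -0.604, 0.793, -0.743], [0.006, -0.796, -0.606, 0.679], [0.0, 0.0, 0.0, 1.0]]}
wrist {'vertical_fov': 67.395, 'cx': 311.806, 'cy': 244.991, 'hand_eye': [[-0.001, -0.952, -0.307, 0.078], [1.0, -0.001, 0.0, 0.0], [-0.001, -0.307, 0.952, -0.07], [0.0, 0.0, 0.0, 1.0]]}
```

View pics/scene0.png

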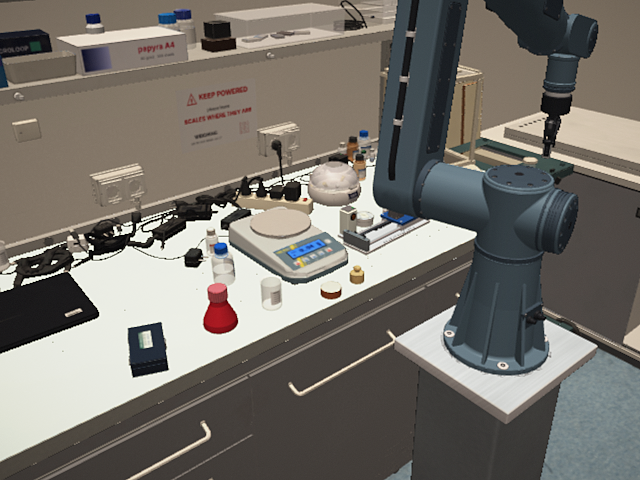

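View pics/side0.png

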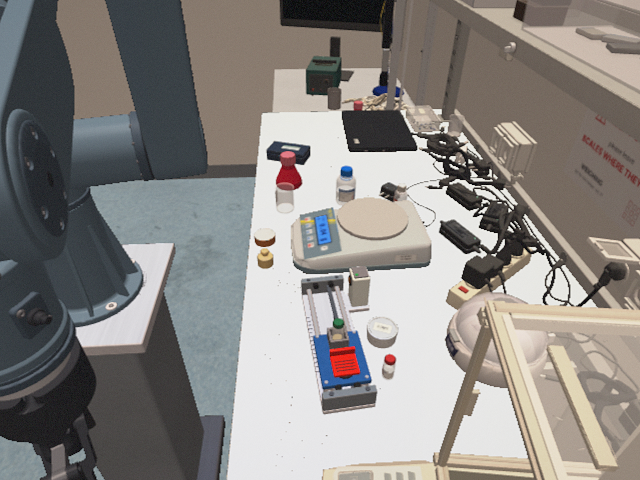

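```bash
cat > h.py <<'E'
import cv2,numpy as np
from bench import ctrl
from scipy.spatial.transform import Rotation as R
def cam(n):
    p=ctrl.camera_params(n)
    if n=="wrist":
        o=ctrl.get_obs();T=np.eye(4);w,x,y,z=o["eef_rot"]
        T[:3,:3]=R.from_quat([x,y,z,w]).as_matrix();T[:3,3]=o["eef_pos"]
        M=T@np.array(p["hand_eye"])
    else: M=np.array(p["cam_to_world"])
    im=np.ascontiguousarray(ctrl.camera(n))
    return im,(240/np.tan(np.radians(p["vertical_fov"])/2),p["cx"],p["cy"],M)
def ray(c,uv,z):
    f,cx,cy,M=c;uv=np.atleast_2d(uv).astype(float)
    d=np.c_[(uv-[cx,cy])/f,np.ones(len(uv))]@M[:3,:3].T
    return M[:3,3]+d*((z-M[2,3])/d[:,2])[:,None]
def proj(c,P):
    f,cx,cy,M=c;q=(np.atleast_2d(P)-M[:3,3])@M[:3,:3];return q[:,:2]/q[:,2:]*f+[cx,cy]
def mask(im,lo,hi):
    return cv2.inRange(cv2.cvtColor(im,cv2.COLOR_RGB2HSV),lo,hi)
E
python3 - <<'E'
from h import *
im,c=cam("side")
roi=np.zeros(im.shape[:2],np.uint8);roi[300:400,305:375]=255
for n,lo,hi,z in(("blue",(100,120,50),(125,255,255),.044),("red",(0,180,100),(6,255,255),.062),("green",(45,100,30),(90,255,255),.099)):
    m=mask(im,lo,hi)&roi
    k=max(cv2.findContours(m,cv2.RETR_EXTERNAL,cv2.CHAIN_APPROX_NONE)[0],key=cv2.contourArea)[:,0]
    w=ray(c,k,z)
    if n=="blue": k=cv2.convexHull(k)[:,0]; w=ray(c,k,z)
    print(n,len(k),k.min(0),k.max(0),cv2.minAreaRect((w[:,:2]*1000).astype(np.float32)))
    print(cv2.approxPolyDP(k,2,True)[:,0].tolist(), np.round(ray(c,cv2.approxPolyDP(k,2,True)[:,0],z)[:,:2],3).tolist())
cv2.imwrite("pics/s1.png",cv2.resize(im[255:415,285:405],None,fx=5,fy=5,interpolation=cv2.INTER_CUBIC)[:600*2:,:,::-1][:800][:600] if 0 else cv2.resize(im[265:415,280:420],(560,600),interpolation=cv2.INTER_CUBIC)[:,:,::-1])
E
```

```text
blue 16 [314 331] [370 388] ((521.7614135742188, -254.91876220703125), (82.5173568725586, 112.4388656616211), 5.281765937805176)
[[356, 331], [370, 381], [323, 388], [314, 336]] [[0.557, -0.197], [0.566, -0.305], [0.487, -0.313], [0.479, -0.203]]
red 98 [330 347] [358 376] ((524.2570190429688, -275.65869140625), (42.35701370239258, 57.65959167480469), 3.0999069213867188)
[[353, 347], [330, 350], [335, 376], [358, 373]] [[0.544, -0.248], [0.504, -0.251], [0.507, -0.304], [0.545, -0.301]]
green 30 [333 318] [343 327] ((519.3056640625, -223.37648010253906), (20.02050018310547, 17.70459747314453), 70.74784851074219)
[[334, 319], [333, 324], [337, 327], [342, 326], [342, 320]] [[0.513, -0.214], [0.51, -0.226], [0.516, -0.233], [0.525, -0.231], [0.527, -0.218]]
```

View pics/s1.png

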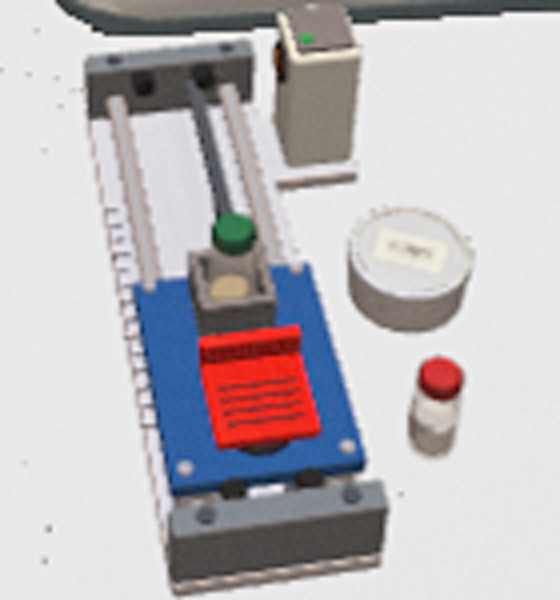

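The side view shows the slide with the carriage's blue plate. The red button is at px (345,362) with its lip toward the reader, and the green cap is at (338,323). The button top comes out near (0.524, -0.283) with a yaw of about 5°, and the 62 mm vial offset agrees. I'll move above it with the fingers shut.

Call:
carry_out:
  steps: [0.018,-0.005,0.002,0,0,-0.06,0,0.05,-0.014,0.004,0,0,-0.18,0,0.09,-0.024,0.008,0,0,-0.31,0,0.13,-0.035,0.012,0,0,-0.45,0,0.17,-0.046,0.016,0,0,-0.59,0,0.21,-0.056,0.02,0,0,-0.73,0,0.25,-0.067,0.024,0,0,-0.87,0,0.29,-0.078,0.028,0,0,-1.0,0,0.325,-0.087,0.031,0,0,-1.11,0,0.345,-0.092,0.033,0,0,-1.19,0,0.352,-0.094,0.033,0,0,-1.21,0,0.352,-0.094,0.033,0,0,-1.21,0,0.352,-0.094,0.033,0,0,-1.21,0]

```text
time_s: 1.45
eef_pos: [0.5241, -0.2834, 0.2708]
eef_rot: [-0.0, 0.678, 0.735, -0.0]
wrist_force: [0.3, -0.2, 1.0]
opening: 0.0
grasp_force: 0.0
```

```bash
python3 - <<'E'
from h import *
o=ctrl.get_obs();print({k:np.round(o[k],4).tolist() for k in("time_s","eef_pos","eef_rot","wrist_force","opening")})
im,c=cam("wrist")
for n,lo,hi,z in(("blue",(100,120,50),(125,255,255),.044),("red",(0,180,100),(6,255,255),.062),("green",(45,100,30),(90,255,255),.099)):
    m=mask(im,lo,hi)
    k=max(cv2.findContours(m,cv2.RETR_EXTERNAL,cv2.CHAIN_APPROX_NONE)[0],key=cv2.contourArea)[:,0]
    k=cv2.convexHull(k)[:,0]; w=ray(c,k,z)
    a=cv2.approxPolyDP(k,6,True)[:,0]
    print(n,cv2.minAreaRect((w[:,:2]*1000).astype(np.float32)),a.tolist(),np.round(ray(c,a,z)[:,:2],4).tolist())
cv2.imwrite("pics/w1.png",im[:,:,::-1])
E
```

```text
{'time_s': 1.45, 'eef_pos': [0.5241, -0.2834, 0.2708], 'eef_rot': [-0.0001, 0.6776, 0.7355, -0.0003], 'wrist_force': [0.3346, -0.1746, 0.9761], 'opening': 0.0001}
blue ((523.1261596679688, -250.2813262939453), (81.90460968017578, 108.66173553466797), 5.193244934082031) [[365, 116], [361, 246], [269, 248], [262, 118]] [[0.5579, -0.1929], [0.5678, -0.2987], [0.4883, -0.307], [0.4782, -0.2009]]
red ((525.4717407226562, -278.191650390625), (43.183387756347656, 42.90511703491211), 4.644388675689697) [[341, 198], [340, 249], [290, 250], [288, 198]] [[0.5444, -0.2551], [0.548, -0.297], [0.5073, -0.3012], [0.5031, -0.2585]]
green ((520.2467041015625, -218.36712646484375), (16.300724029541016, 15.742399215698242), 4.641920566558838) [[320, 138], [327, 152], [310, 162], [302, 146]] [[0.5232, -0.2109], [0.5285, -0.2192], [0.518, -0.2265], [0.512, -0.2168]]
```

View pics/w1.png

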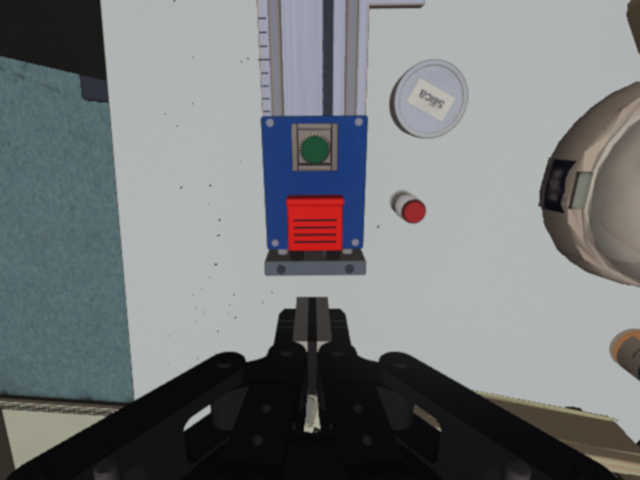

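The wrist view shows the button at px (290–341, 198–250) and the shut fingertips at (312,300). Both views agree on the button centre, about (0.525, -0.281), and on a yaw of 5.1°. I'll descend to just above the lip and check.

Call:
carry_out:
  steps: [0.001,0,0.02,0,0,0,0,0.003,0.001,0.05,0,0,0,0,0.004,0.001,0.08,0,0,0,0,0.004,0.001,0.105,0,0,0,0,0.004,0.001,0.118,0,0,0,0,0.004,0.001,0.12,0,0,0,0,0.004,0.001,0.12,0,0,0,0]

```text
time_s: 2.2
eef_pos: [0.5254, -0.2795, 0.1515]
eef_rot: [0.0, 0.677, 0.736, -0.0]
wrist_force: [0.8, -0.5, -0.0]
opening: -0.002
grasp_force: 0.0
```

```bash
python3 - <<'E'
from h import *
o=ctrl.get_obs();print({k:np.round(o[k],4).tolist() for k in("time_s","eef_pos","wrist_force")})
a,_=cam("side");b,_=cam("wrist")
a=cv2.resize(a[265:415,280:420],(420,450),interpolation=cv2.INTER_CUBIC);b=cv2.resize(b[100:400,200:440],(360,450))
cv2.imwrite("pics/p2.png",np.hstack([a,b])[:,:,::-1])
E
```

```text
{'time_s': 2.2, 'eef_pos': [0.5254, -0.2795, 0.1515], 'wrist_force': [0.7874, -0.5361, -0.0114]}
```

View pics/p2.png

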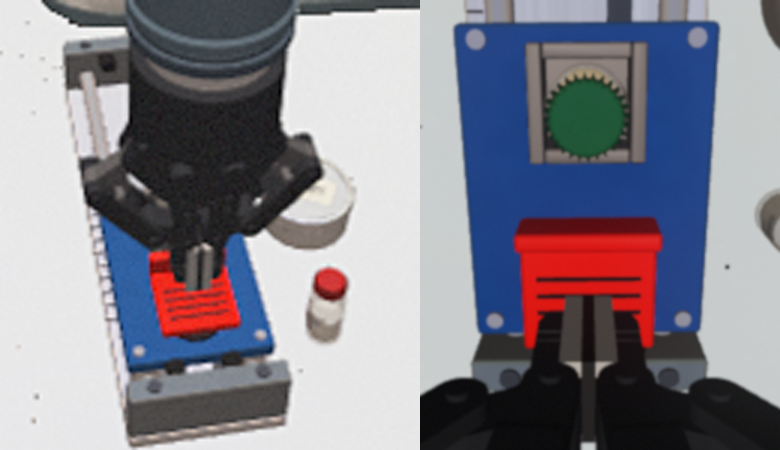

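The tips stand centred over the face, with clear space to the lip. Pressing now.

Call:
carry_out:
  steps: [0,0,0.005,0,0,0,0,0,0,0.01,0,0,0,0,0,0,0.014,0,0,0,0,0,0,0.017,0,0,0,0,0,0,0.02,0,0,0,0,0,0,0.022,0,0,0,0,0,0,0.024,0,0,0,0,0,0,0.0255,0,0,0,0,0,0,0.026,0,0,0,0,0,0,0.026,0,0,0,0]

```text
time_s: 3.3
eef_pos: [0.5254, -0.2786, 0.1265]
eef_rot: [-0.0, 0.677, 0.736, -0.0]
wrist_force: [-6.1, 5.2, 15.4]
opening: -0.002
grasp_force: 7.6
```

Call:
carry_out:
  steps: [0.001,0,0,0,0,0,0,0.003,0,0,0,0,0,0,0.005,0,0,0,0,0,0,0.008,0,0,0,0,0,0,0.011,0,0,0,0,0,0,0.015,0,0,0,0,0,0,0.019,0,0,0,0,0,0,0.023,0,0,0,0,0,0,0.027,0,0,0,0,0,0,0.031,0,0,0,0,0,0,0.035,0,0,0,0,0,0,0.039,0,0,0,0,0,0,0.043,0,0,0,0,0,0,0.047,0,0,0,0,0,0,0.051,0,0,0,0,0,0,0.054,0,0,0,0,0,0,0.057,0,0,0,0,0,0,0.059,0,0,0,0,0,0,0.06,0,0,0,0,0,0,0.06,0,0,0,0,0,0]

```text
time_s: 5.3
eef_pos: [0.5201, -0.22, 0.1264]
eef_rot: [0.001, 0.677, 0.736, -0.001]
wrist_force: [-7.7, -1.6, 13.1]
opening: -0.002
grasp_force: 7.0
```

```bash
python3 - <<'E'
from h import *
o=ctrl.get_obs();print({k:np.round(o[k],4).tolist() for k in("time_s","eef_pos","wrist_force","torque")})
a,_=cam("side");b,c=cam("wrist")
k=cv2.convexHull(max(cv2.findContours(mask(b,(100,120,50),(125,255,255)),cv2.RETR_EXTERNAL,cv2.CHAIN_APPROX_NONE)[0],key=cv2.contourArea))[:,0]
p=cv2.approxPolyDP(k,6,True)[:,0];print(np.round(ray(c,p,.044)[:,:2],4).tolist())
a=cv2.resize(a[265:415,280:420],(420,450),interpolation=cv2.INTER_CUBIC);b=cv2.resize(b[100:400,200:440],(360,450))
cv2.imwrite("pics/p3.png",np.hstack([a,b])[:,:,::-1])
E
```

```text
{'time_s': 5.3, 'eef_pos': [0.5201, -0.22, 0.1264], 'wrist_force': [-7.6979, -1.5515, 13.1027], 'torque': [-0.169, 1.4141, -0.0398]}
[[0.5532, -0.1346], [0.563, -0.2405], [0.4828, -0.2489], [0.4725, -0.1421]]
```

View pics/p3.png

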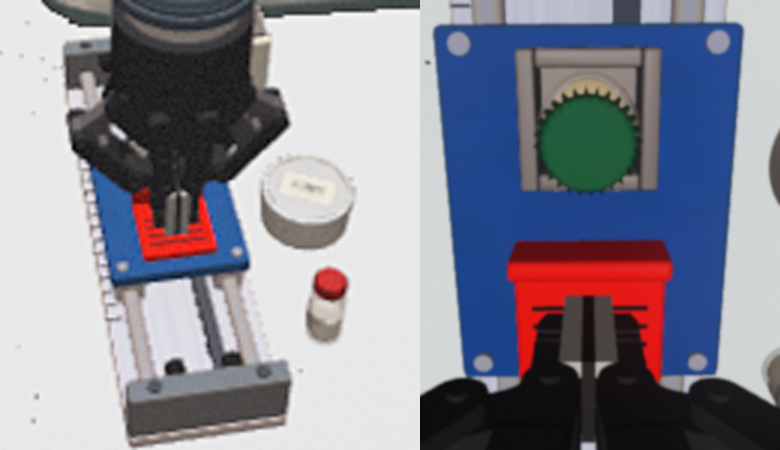

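Call:
carry_out:
  steps: [0.002,0,0,0,0,0,0,0.005,0,0,0,0,0,0,0.009,0,0,0,0,0,0,0.014,0,0,0,0,0,0,0.019,0,0,0,0,0,0,0.024,0,0,0,0,0,0,0.029,0,0,0,0,0,0,0.034,0,0,0,0,0,0,0.039,0,0,0,0,0,0,0.044,0,0,0,0,0,0,0.049,0,0,0,0,0,0,0.053,0,0,0,0,0,0,0.057,0,0,0,0,0,0,0.06,0,0,0,0,0,0,0.063,0,0,0,0,0,0,0.065,0,0,0,0,0,0,0.067,0,0,0,0,0,0,0.069,0,0,0,0,0,0,0.07,0,0,0,0,0,0,0.07,0,0,0,0,0,0]

```text
time_s: 7.4
eef_pos: [0.5139, -0.1501, 0.1264]
eef_rot: [-0.0, 0.677, 0.736, -0.001]
wrist_force: [-10.4, -1.7, 17.2]
opening: 0.005
grasp_force: 8.8
```

Call:
carry_out:
  steps: [0.001,0,0,0,0,0,0,0.002,0,0,0,0,0,0,0.003,0,0,0,0,0,0,0.004,0,0,0,0,0,0,0.005,0,0,0,0,0,0,0.005,0,0,0,0,0,0]

```text
time_s: 8.0
eef_pos: [0.5151, -0.1462, 0.1266]
eef_rot: [0.002, 0.677, 0.736, -0.001]
wrist_force: [-3.6, -6.0, 10.3]
opening: 0.002
grasp_force: 4.7
```

```bash
cat > look.py <<'E'
from h import *
o=ctrl.get_obs();print({k:np.round(o[k],4).tolist() for k in("time_s","eef_pos","wrist_force","torque")})
b,c=cam("wrist")
k=cv2.convexHull(max(cv2.findContours(mask(b,(100,120,50),(125,255,255)),cv2.RETR_EXTERNAL,cv2.CHAIN_APPROX_NONE)[0],key=cv2.contourArea))[:,0]
p=cv2.approxPolyDP(k,6,True)[:,0];print(np.round(ray(c,p,.044)[:,:2],4).tolist())
E
python3 look.py
```

```text
{'time_s': 8.0, 'eef_pos': [0.5151, -0.1462, 0.1266], 'wrist_force': [-3.5946, -6.0223, 10.3367], 'torque': [-0.9374, 0.6495, 0.0022]}
[[0.5467, -0.0633], [0.5566, -0.1694], [0.4755, -0.176], [0.4661, -0.0708]]
```

The carriage has moved about 130 mm and the tip has started to slip, so it looks to be at the stop. I'll push on to the lip to make sure.

Call:
carry_out:
  steps: [0.001,0,0,0,0,0,0,0.002,0,0,0,0,0,0,0.003,0,0,0,0,0,0,0.004,0,0,0,0,0,0,0.004,0,0,0,0,0,0]

```text
time_s: 8.55
eef_pos: [0.5154, -0.1421, 0.1266]
eef_rot: [0.003, 0.677, 0.736, -0.0]
wrist_force: [-0.2, -4.4, 6.9]
opening: -0.001
grasp_force: 3.4
```

```bash
python3 look.py
```

```text
{'time_s': 8.55, 'eef_pos': [0.5154, -0.1421, 0.1266], 'wrist_force': [-0.1506, -4.4014, 6.8511], 'torque': [-0.8467, 0.1088, 0.0108]}
[[0.5467, -0.0631], [0.5562, -0.166], [0.5486, -0.1719], [0.485, -0.177], [0.4751, -0.1725], [0.4662, -0.0706]]
```

Call:
carry_out:
  steps: [0.001,0,0.0005,0,0,0,0,0.002,0,0.0005,0,0,0,0,0.003,0,0.0005,0,0,0,0,0.004,0,0.0005,0,0,0,0,0.004,0,0.0005,0,0,0,0]

```text
time_s: 9.1
eef_pos: [0.5155, -0.1404, 0.1266]
eef_rot: [0.005, 0.677, 0.736, -0.001]
wrist_force: [-1.0, -14.2, 4.9]
opening: 0.001
grasp_force: 8.6
```

```bash
python3 look.py
```

```text
{'time_s': 9.1, 'eef_pos': [0.5155, -0.1404, 0.1266], 'wrist_force': [-0.9519, -14.2318, 4.8985], 'torque': [-2.3686, 0.2085, 0.003]}
[[0.5462, -0.0629], [0.556, -0.1648], [0.5509, -0.1711], [0.4862, -0.1762], [0.4748, -0.1713], [0.4661, -0.0708]]
```

The tip is on the lip, with 14 N against the end stop, and the carriage is not moving. I'll lift straight up so the button springs up and locks, then back off the lip and rise clear.

Call:
carry_out:
  steps: [0,0,-0.002,0,0,0,0,0,0,-0.004,0,0,0,0,0,0,-0.006,0,0,0,0,0,0,-0.008,0,0,0,0,0,0,-0.01,0,0,0,0,0,0,-0.012,0,0,0,0,0,0,-0.012,0,0,0,0,-0.003,0,-0.012,0,0,0,0,-0.006,0,-0.013,0,0,0,0,-0.008,0,-0.02,0,0,0,0,-0.008,0,-0.035,0,0,0,0,-0.008,0,-0.06,0,0,0,0,-0.008,0,-0.09,0,0,0,0,-0.008,0,-0.12,0,0,0,0,-0.008,0,-0.14,0,0,0,0,-0.008,0,-0.145,0,0,0,0,-0.008,0,-0.145,0,0,0,0]

```text
time_s: 10.85
eef_pos: [0.5143, -0.1441, 0.2702]
eef_rot: [0.001, 0.677, 0.736, 0.0]
wrist_force: [-0.1, 0.4, -0.6]
opening: 0.001
grasp_force: 0.0
```

```bash
python3 look.py; python3 - <<'E'
from h import *
a,_=cam("side");b,c=cam("wrist")
k=cv2.convexHull(max(cv2.findContours(mask(b,(0,180,100),(6,255,255)),cv2.RETR_EXTERNAL,cv2.CHAIN_APPROX_NONE)[0],key=cv2.contourArea))[:,0]
for z in(.054,.062):print(cv2.minAreaRect((ray(c,k,z)[:,:2]*1000).astype(np.float32)))
a=cv2.resize(a[265:415,280:420],(420,450),interpolation=cv2.INTER_CUBIC);b=cv2.resize(b[30:330,200:440],(360,450))
cv2.imwrite("pics/p4.png",np.hstack([a,b])[:,:,::-1])
E
```

```text
{'time_s': 10.85, 'eef_pos': [0.5143, -0.1441, 0.2702], 'wrist_force': [-0.0587, 0.3751, -0.6347], 'torque': [-0.0378, -0.0468, 0.0487]}
[[0.5464, -0.0634], [0.5561, -0.1686], [0.4761, -0.1771], [0.466, -0.0709]]
((514.0484008789062, -150.77220153808594), (44.53313064575195, 43.012786865234375), 4.796361446380615)
((513.8427124023438, -148.38174438476562), (43.2799186706543, 41.80240249633789), 4.796359539031982)
```

View pics/p4.png

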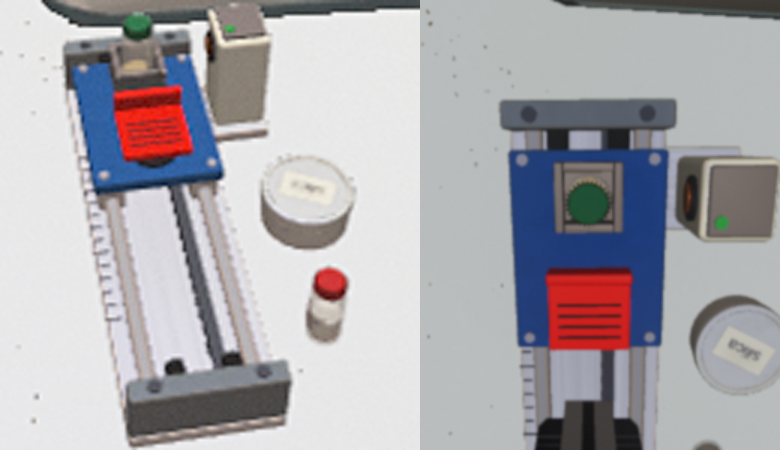

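The carriage stands against the black bumpers at the reader end after 130 mm of travel. The button is up, the vial is upright in its holder, and the bystanders are where they were.

```bash
python3 -c "
from bench import ctrl
print(ctrl.hand_in())"
```

```text
the job is handed in; nothing more can be done
None
```

The carriage is at the end stop by the reader after 130 mm of travel, the button was held down throughout and is up again, the vial looks undisturbed and upright, and the job was handed in at about 11 s.

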